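# Shim the rocking eyelet press

### The job

The bench eyelet press rocks because its rear right foot has lost its rubber bumper. Push the wooden wedge, thin end first, under that foot until the press stands level on its other three feet and no longer rocks, then press down firmly for a moment on the press's front left corner to check that it stays put. Only push and press with the fingertips: do not lift or carry the wedge, do not shove the press out of its place, leave the wedge under the foot, and leave the other things where they are.

Things in the scene. Friction and masses are not known exactly. Their poses are not given: they have to be found in the camera images.
- press: dark slate-painted hand-lever eyelet press, about 4.8 kg. Origin: middle of its four feet, level with the undersides of the good ones; x to its rear, y to its left, z up. Feet at x +-90, y +-85 mm. Low base: bars 36 mm wide along y at x +-90 ending in round lugs (22 mm radius) over the feet, middle plate 200 x 104 mm; underside z 26, top z 42 mm. It slides on the bench if pushed hard
- foot_short (a point): lowest point of the rear right foot (x +90, y -85 mm): bare steel dome, 18 mm radius, 7 mm shorter than the others for want of its bumper. At the start the press leans about 3 degrees onto it, with only 4 to 6 N on it; 7 mm above the bench when the press is level. Pushing the wedge in takes less than about 12 N until the press is level, then clearly more
- foot_front_left (a point): lowest point of the front left foot (black rubber dome, 18 mm radius): about 7 mm in the air at the start, at bench height 0 when the press stands level
- foot_front_right (a point): lowest point of the front right foot (black rubber dome), on the bench
- foot_rear_left (a point): lowest point of the rear left foot (black rubber dome), on the bench
- corner_top (a point): middle of the flat top of the front left corner lug (disc of 22 mm radius), straight above the front left foot, 42 mm above it; the place to press on for the check; some 10 N is a firm press
- wedge: plain hardwood wedge, 60 g or so, lying flat near the short foot on the press's right side: 100 mm long, 40 mm wide, flat underside; thickness 18 mm at the thick end, falling straight to 2 mm at the thin end (16 mm in 100). Origin: centre of the underside. x points along it to the thin end, y across it, z up. It reaches 7 mm thickness 31 mm from the thin end
- wedge_thin_end (a point): middle of the lower edge of the wedge's thin end (50 mm from its origin)
- wedge_thick_end (a point): middle of the lower edge of the wedge's thick end: the upright flat end face, 40 mm wide and 18 mm high, stands here (50 mm from its origin)
- eyelet_tin: bystander: round steel tin, 63 mm across, 30 mm high, upright; origin at centre of underside
- spool: bystander: thread spool, 42 mm across, 45 mm high, upright; origin at centre of underside
- awl: bystander: wooden-handled awl lying flat, 130 mm long, 26 mm high; origin under its middle, x to the point
- hammer: bystander: hammer lying flat, 240 mm long, 26 mm high; origin under its middle, x to the head
- last: bystander: yellow shoe last, 268 mm long, 95 mm high; origin under its middle, x to the toe
- glue_jar: bystander: closed amber jar, 72 mm across, 85 mm high; origin at centre of underside
- shoe_a: bystander: green slip-on shoe, 268 mm long, 86 mm wide, 68 mm high; origin under its middle, x to the toe
- shoe_b: bystander: the other green shoe, same size
- press_head (a point): middle of the top of the press's head (x 12 mm, y 0, z 206 mm in the press's frame). The column below spans x 15..65, y -22..22 mm; the head spans x -40..65, z 162..206 mm; on its left (y 21..57 mm) a hub and a hand lever rise back and up to a ball at x 56, z 298 mm
Things that resemble listed ones, but are neither listed nor needed, are in the scene too. What is shaped like the wedge but orange, purple or red is not meant.

How it is judged:
By the outcome, as a careful person would: the job done as asked, in the order asked, and still so for the second after the job is handed in, with the robot touching nothing.
It also fails if it takes over 72 s, if anything falls off the work surface, if the arm or the gripper's body presses on something with over 40 N, if the wrist force passes 120 N, or if a joint passes its speed limit or range.

### The arm

A 6-joint arm with a two-finger parallel gripper is mounted at the origin on the work surface. World frame = base frame: x ahead of the robot, y to its left, z up, the work surface at z = 0. Lengths are in mm, angles in rad, forces in N, time in s.
With the tool pointing down it reaches from about 300 to 825 mm from the base axis. Payload 5.4 kg.
Tool frame: the origin (TCP) lies midway between the tips of the shut fingers; the grasp point (between the pads) lies behind it (ctrl.hold_point_z is the z of the grasp point in the tool frame, in mm); z points along the fingers, y is the direction in which the jaws open and shut (so a half turn about z gives the same grasp; the last joint's range is limited). The gripper opens to 92 mm and grips with 3 to 60 N. Pads are 20 mm wide; open, the fingers measure 128 mm over their backs; the gripper's body (75 mm by 189 mm) begins 69 mm behind the grasp point.
Start: joints at [0.978, 0.158, 1.597, -0, 1.386, -0.21], TCP at [214.782, 533.362, 214.601] pointing down, gripper open.
Joint ranges: [-2.91, 2.91], [-0.94, 2.29], [0.18, 2.7], [-1.29, 4.43], [0.17, 2.64], [-3, 3]. Speed limits (rad/s): [2.57, 2.57, 3.14, 3.14, 3.14, 3.14].

### API

Orientations are given as a unit quaternion [w, x, y, z].
In Python, from cell import ctrl gives the robot as it stands. Calls block until the motion is done:
- ctrl.move_ptp(position, orientation): joint-space move of the TCP to a pose.
- ctrl.line_to(position, ori=None, feed=150, stop_force=None): straight line of the TCP; ori=None keeps the orientation; feed is the mean speed in mm/s. With stop_force (N) it stops when the force on the tool has changed by that much, and returns True; else False.
- ctrl.goto_joints(angles): joint-space move.
- ctrl.move_gripper(opening, f_grip=None): finger opening in mm; f_grip is the grip in N (None keeps the last); returns when the fingers have stopped.
- ctrl.pause(seconds).
- ctrl.solve_ik(position, orientation): joint angles nearest the present ones, or None.
- ctrl.read_state(): the state.
- ctrl.read_camera(name): name is "scene" or "top" or "wrist"; returns a dict with "frame" (400x640x3 uint8, red, green, blue), "fov_y" (degrees; the focal length in pixels is half the picture's height over the tangent of half this angle, whatever the lens; pixels are square), "cx", "cy" (the principal point, pixels), "distortion" ([k1, k2, p1, p2, k3] as OpenCV has them; the pictures are not rectified), "R" (3x3) and "t" (3): a world point X has camera coordinates R X + t; the wrist camera has in their place "T_tool_cam" (4x4, takes a point from camera to tool coordinates, whose origin is the TCP and whose axes are the flange's). Camera axes: x right, y down, z forward; pixel columns grow to the right and rows downward; lengths in mm; the calibration is good to about 2 mm. A picture is of the moment at which its call begins: read the wrist's pose just before it. There is no depth.
A pose or a line that the arm cannot do raises ctrl.IKError and nothing moves.
- ctrl.sign_off(): hands the job in, once; it reports no verdict.
The state is a dict: "t": time; "q": joint angles; "qd": joint speeds; "joint_efforts": joint torques, N m; "tcp_pos": TCP position; "ee_rot": TCP orientation; "contact_force": force on the tool from outside, world axes, zero at the start; "wrist_torque": the same for the moment, N m; "gripper_width": finger opening in mm.
Only numpy, scipy, OpenCV 4.12 (cv2) and the standard library are available. Lean on these libraries where they do the work, as an engineer would, in place of code of your own. Each camera call takes 0.05 s, during which the arm holds its last target.

## Working session

There is one attempt and no reset: what is moved stays moved. The work goes in short steps, each a Python script; the robot and the scene stay as the last script left them, time stands still between calls to the robot, and variables do not carry over. Pictures are saved under pics/ and viewed, and the job is handed in when it is done.

```bash
mkdir -p pics; ls; python3 - <<'E'
from cell import ctrl
import cv2
for n in ("scene","top","wrist"):
    c=ctrl.read_camera(n); cv2.imwrite(f"pics/{n}0.png",c["frame"][:,:,::-1])
    print(n,{k:v for k,v in c.items() if k!="frame"})
s=ctrl.read_state(); print(s, ctrl.hold_point_z)
E
```

```text
pics
scene {'fov_y': 46.9117219121594, 'cx': 319.5979168486474, 'cy': 196.77863953407103, 'distortion': array([-0.13031226,  0.        ,  0.        ,  0.        ,  0.        ]), 'R': array([[-0.6207799 ,  0.78381826, -0.01616318],
       [ 0.65133873,  0.50416305, -0.56707802],
       [-0.43633723, -0.36255834, -0.82350548]]), 't': array([ 288.38537699, -274.68572727, 1898.9309731 ])}
top {'fov_y': 46.21329591900911, 'cx': 320.4353800125339, 'cy': 194.5596273670589, 'distortion': array([0.00733132, 0.        , 0.        , 0.        , 0.        ]), 'R': array([[-0.00691301, -0.99976219, -0.0206827 ],
       [-0.9856133 ,  0.01030521, -0.16870158],
       [ 0.1688746 ,  0.01921891, -0.98545015]]), 't': array([  70.56242233,  522.74367352, 1488.5895308 ])}
wrist {'fov_y': 71.39056455083136, 'cx': 321.12378904786704, 'cy': 195.4623843074701, 'distortion': array([-0.02358321,  0.        ,  0.        ,  0.        ,  0.        ]), 'T_tool_cam': array([[-1.97816404e-05, -9.59933671e-01, -2.80227312e-01,
         7.92456144e+01],
       [ 9.99999954e-01,  6.53675586e-05, -2.94511478e-04,
    
[... 197 characters left out ...]
': 0.15, 'q': array([ 9.77863686e-01,  1.58913643e-01,  1.59793032e+00, -1.20424199e-05,
        1.38621080e+00, -2.10099827e-01]), 'qd': array([ 0.0014991 , -0.00158785, -0.00407511,  0.00024582,  0.00073738,
        0.00010256]), 'joint_efforts': array([ 1.10026875e-03, -3.85919738e+01, -3.22432137e+01,  7.02461251e-02,
        3.51473666e-02, -6.86496355e-05]), 'tcp_pos': array([214.53673497, 532.95470983, 213.84618423]), 'ee_rot': array([-2.80258562e-04,  1.90248483e-01,  9.81735698e-01, -6.75224719e-04]), 'contact_force': array([-0.41441323,  1.03639362,  0.34395063]), 'wrist_torque': array([-0.0183197 ,  0.04344429, -0.01065796]), 'gripper_width': 91.85135232631266} -18.700000000000003
```

View pics/scene0.png

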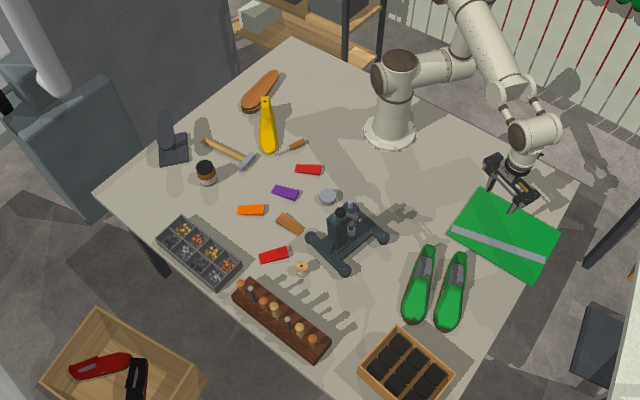

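View pics/top0.png

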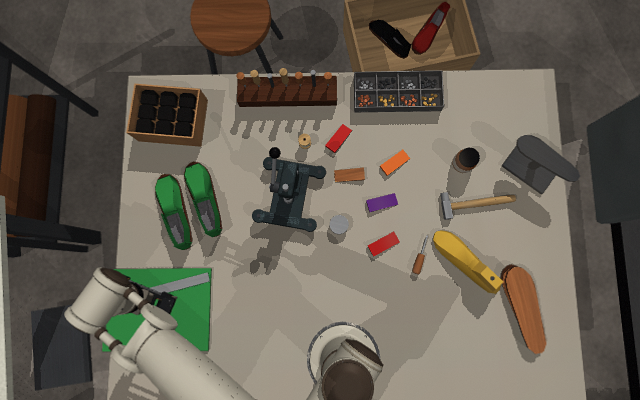

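View pics/wrist0.png

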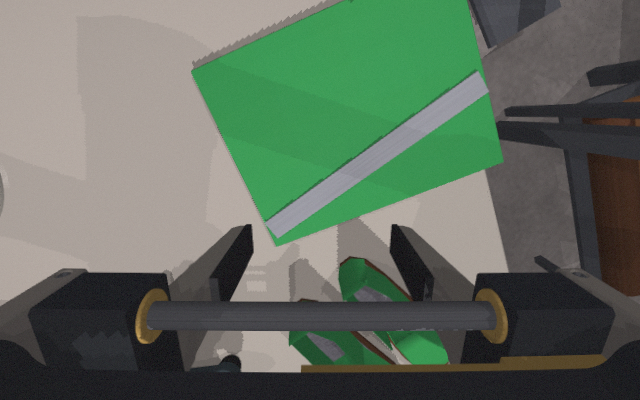

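Wedge-shaped candidates in the top view are plain wood at (349,174), orange (395,161), purple (382,203), red (383,243) and red (338,138). By the description it is the wooden one at (349,174), next to the press's rear right lug at (318,172). I'll check it in a close crop and measure it.

```bash
cat > h.py <<'E'
import numpy as np, cv2
from scipy.spatial.transform import Rotation as Ro
from cell import ctrl
def cam(n):
    s=ctrl.read_state(); c=ctrl.read_camera(n)
    if n=="wrist":
        q=s["ee_rot"]; Rt=Ro.from_quat([q[1],q[2],q[3],q[0]]).as_matrix()
        T=np.array(c["T_tool_cam"]); Rwc=Rt@T[:3,:3]; o=Rt@T[:3,3]+s["tcp_pos"]
        c["R"]=Rwc.T; c["t"]=-Rwc.T@o
    f=200/np.tan(np.radians(c["fov_y"]/2))
    c["K"]=np.array([[f,0,c["cx"]],[0,f,c["cy"]],[0,0,1.]])
    return c
def toplane(c,px,z):
    u=cv2.undistortPoints(np.array(px,float).reshape(-1,1,2),c["K"],c["distortion"]).reshape(-1,2)
    d=np.c_[u,np.ones(len(u))]@c["R"]; o=-c["R"].T@c["t"]
    return o+d*((np.broadcast_to(z,len(u))-o[2])/d[:,2])[:,None]
def proj(c,X):
    return cv2.projectPoints(np.array(X,float).reshape(-1,3),cv2.Rodrigues(c["R"])[0],c["t"],c["K"],c["distortion"])[0].reshape(-1,2)
E
python3 - <<'E'
from h import *
c=cam("top")
im=c["frame"][:,:,::-1]
cv2.imwrite("pics/topcrop.png",cv2.resize(im[125:245,230:390],None,fx=5,fy=5,interpolation=cv2.INTER_CUBIC))
print(toplane(c,[[349,174],[318,172],[269,161],[259,218],[308,224],[304,140],[339,226]],[9,35,35,35,35,45,30]).round(0))
E
```

```text
[[599. -30.   9.]
 [601.  74.  35.]
 [641. 237.  35.]
 [449. 268.  35.]
 [428. 107.  35.]
 [709. 120.  45.]
 [421.   6.  30.]]
```

View pics/topcrop.png

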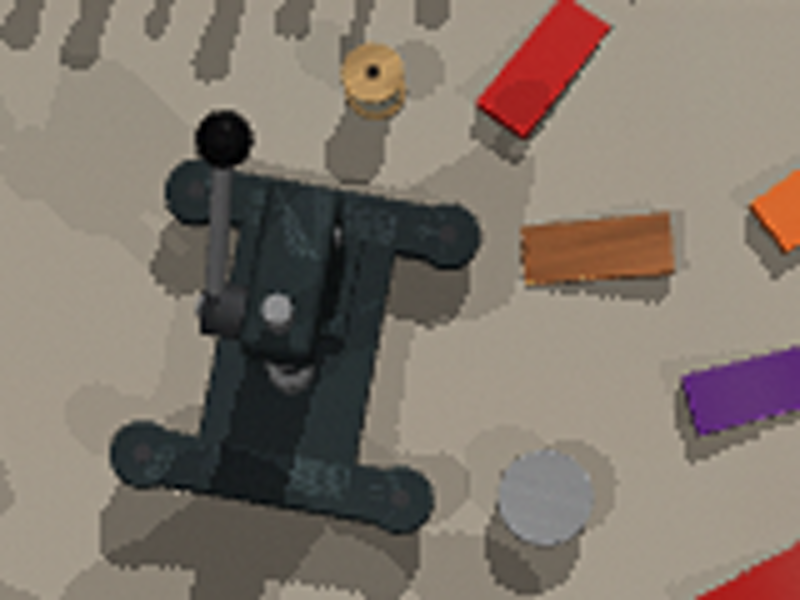

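The crop shows the wooden wedge at about (600,250), with the wider shadow on its right. The thick end therefore seems to face away from the press. The four lugs are at crop (195,190), (448,237), (143,454) and (402,500). Next is a close view with the wrist camera.

```bash
python3 - <<'E'
from h import *
def qd(az): # tool down, tool x at azimuth az(deg)
    a=np.radians(az/2); return np.array([0,np.cos(a),np.sin(a),0])
for az in (90,-90):
    print(az,ctrl.solve_ik([600,-120,250],qd(az)))
ctrl.move_ptp([300,350,300],qd(120))
ctrl.move_gripper(0)
ctrl.move_ptp([600,-90,270],qd(90))
c=cam("wrist"); cv2.imwrite("pics/w1.png",c["frame"][:,:,::-1]); s=ctrl.read_state();print(s["t"],s["tcp_pos"],s["contact_force"],s["gripper_width"])
np.save("w1.npy",dict(c),allow_pickle=True)
c=cam("top"); cv2.imwrite("pics/top1.png",c["frame"][:,:,::-1])
E
```

```text
90 [-3.94624456e-01  2.31981661e-01  1.44269592e+00 -4.44089210e-16
  1.46691508e+00 -3.94624456e-01]
-90 [-3.94624456e-01  2.31981661e-01  1.44269592e+00 -4.44089210e-16
  1.46691508e+00  2.74696820e+00]
4.4083 [600.05598387 -88.82524336 270.32411454] [0.58563647 0.09616473 0.32712644] 0.33931541485641004
```

View pics/w1.png

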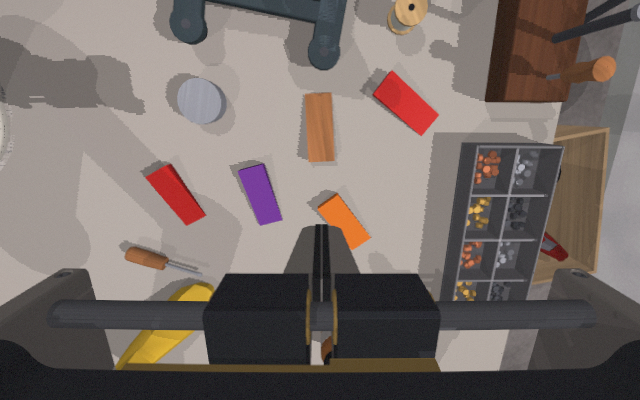

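```bash
python3 - <<'E'
from h import *
c=np.load("w1.npy",allow_pickle=True).item()
im=c["frame"][:,:,::-1]
cv2.imwrite("pics/w1crop.png",cv2.resize(im[0:180,160:360],None,fx=3.3,fy=3.3,interpolation=cv2.INTER_CUBIC))
hsv=cv2.cvtColor(im,cv2.COLOR_BGR2HSV); print(hsv[110,318],hsv[145,322],hsv[220,345],hsv[30,250])
m=cv2.inRange(hsv,(5,90,60),(15,200,255)); m[:80]=0;m[175:]=0;m[:,:290]=0;m[:,350:]=0
cs=max(cv2.findContours(m,0,cv2.CHAIN_APPROX_NONE)[0],key=cv2.contourArea)
b=cv2.boxPoints(cv2.minAreaRect(cs)); ap=cv2.approxPolyDP(cs,4,True)[:,0]
print(cv2.contourArea(cs),b,ap)
for z in (2,18): print(z,toplane(c,ap,z).round(1).tolist())
E
```

```text
[ 12 144 175] [ 12 147 181] [ 12 203 230] [ 13  22 162]
1707.5 [[304.32785  93.39345]
 [330.79672  92.03607]
 [334.301   160.36919]
 [307.83212 161.72656]] [[305  94]
 [309 161]
 [333 160]
 [330  93]]
2 [[575.5, 18.4, 2.0], [580.4, -81.9, 2.0], [618.4, -80.3, 2.0], [612.7, 19.9, 2.0]]
18 [[576.4, 17.4, 18.0], [581.1, -79.3, 18.0], [617.7, -77.7, 18.0], [612.2, 18.8, 18.0]]
```

View pics/w1crop.png

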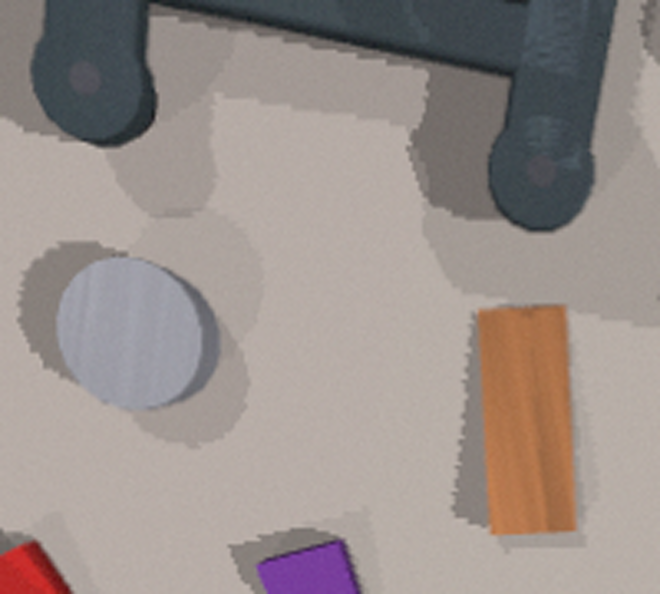

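View pics/top1.png

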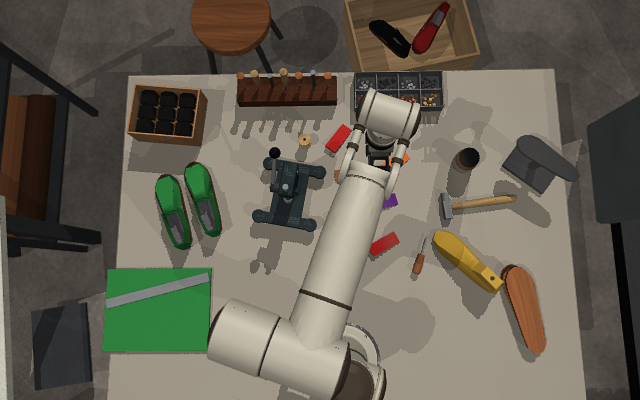

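```bash
python3 - <<'E'
from h import *
c=np.load("w1.npy",allow_pickle=True).item()
P=toplane(c,[[324.5,52],[185.8,22.7]],[35,42]);print(P.round(1),np.linalg.norm(P[0,:2]-P[1,:2]))
ct=cam("top")
T=toplane(ct,np.array([[195,190],[448,237],[143,454],[402,500]])/5+[230,125],[42,35,49,42]);print(T.round(1))
for i,j in((0,1),(0,2),(1,3),(2,3)):print(i,j,np.linalg.norm(T[i,:2]-T[j,:2]))
E
```

```text
[[603.9  69.1  35. ]
 [426.3 102.8  42. ]] 180.7673335692421
[[632.1 236.4  42. ]
 [599.8  68.5  35. ]
 [454.8 267.3  49. ]
 [424.   99.3  42. ]]
0 1 170.97703301212684
0 2 179.96807543269563
1 3 178.42394857478035
2 3 170.70554744363898
```

The crop confirms the wooden wedge at about (530,420), thin end towards the press, since its shadow tapers to nothing there. Its thin end is at (594,19), its thick end at (599,-79), and the short foot is at about (603,69). The wedge's line passes about 11 mm to the side of the foot, so I'll first swing the thick end sideways by about 12 mm.

```bash
cat >> h.py <<'E'
def qd(az):
    a=np.radians(az/2); return np.array([0,np.cos(a),np.sin(a),0])
def shot(name,crop=None,f=1):
    c=cam("wrist"); np.save(name+".npy",dict(c),allow_pickle=True); im=c["frame"][:,:,::-1]
    if crop: im=im[crop[1]:crop[3],crop[0]:crop[2]]
    cv2.imwrite(f"pics/{name}.png",cv2.resize(im,None,fx=f,fy=f,interpolation=cv2.INTER_CUBIC)); return c
E
python3 - <<'E'
from h import *
ctrl.move_ptp([648,-66,70],qd(90))
ctrl.line_to([648,-66,9],feed=80)
shot("w2"); s=ctrl.read_state(); print(s["t"],s["tcp_pos"],s["contact_force"])
E
```

```text
6.3167 [648.64756009 -66.15632863   9.76306671] [-0.01522073  0.83169973 -0.02624402]
```

View pics/w2.png

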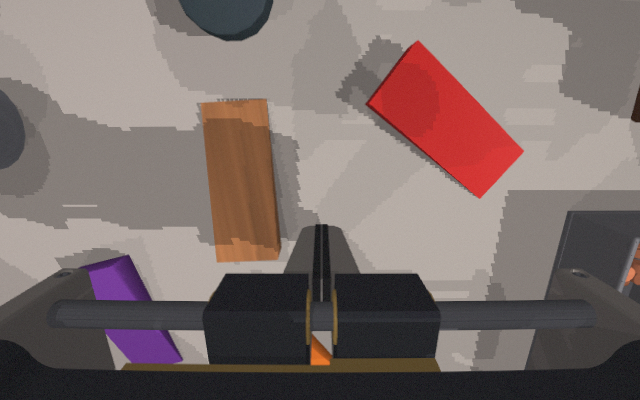

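The view shows the wooden wedge at corners (203,103), (266,99), (279,259) and (217,262), with the shut fingertips at (320,227) clear of it. Now the sideways nudge.

```bash
python3 - <<'E'
from h import *
c=np.load("w2.npy",allow_pickle=True).item()
print(toplane(c,[[203,103],[266,99],[279,259],[217,262]],[2,2,18,18]).round(1).tolist())
print(toplane(c,[[310,228],[331,228]],9).round(1).tolist())
print(ctrl.line_to([613,-66,9],feed=40,stop_force=8))
c=shot("w3"); print(ctrl.read_state()["contact_force"])
E
```

```text
[[576.0, 18.9, 2.0], [614.7, 21.0, 2.0], [620.7, -78.3, 18.0], [580.0, -80.6, 18.0]]
[[640.7, -60.3, 9.0], [654.6, -60.3, 9.0]]
False
[ 1.10444251 -0.86021577 -0.29708562]
```

View pics/w3.png

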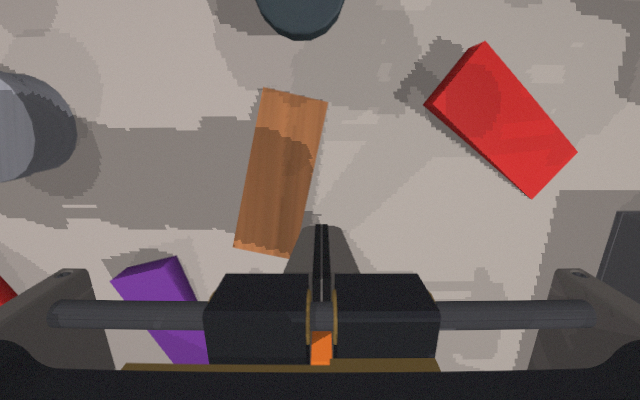

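```bash
python3 - <<'E'
from h import *
c=np.load("w3.npy",allow_pickle=True).item()
P=toplane(c,[[264,88],[327,102],[289,258],[234,247]],[2,2,18,18]);print(P.round(1).tolist())
a=(P[0]+P[1])/2;b=(P[2]+P[3])/2;d=(a-b)[:2];print(a,b,np.linalg.norm(d),np.degrees(np.arctan2(d[1],d[0])))
F=np.array([603,69.]);u=d/np.linalg.norm(d);print("foot offset left of line",u[0]*(F-b[:2])[1]-u[1]*(F-b[:2])[0], "ahead of thin end",(F-a[:2])@u)
E
```

```text
[[578.4, 27.4, 2.0], [616.2, 19.3, 2.0], [591.8, -77.1, 18.0], [556.8, -69.3, 18.0]]
[597.28619978  23.3702305    2.        ] [574.33013886 -73.20197518  18.        ] 99.26314342780339 76.62845874653719
foot offset left of line 4.993650823416381 ahead of thin end 45.714186295023076
```

The wedge now heads at 76.6°, with the thick end at (574,-73), the thin end at (597,23) and a length of 99 mm, which matches. The direct line to the foot is 78.6°, close to the press's y axis. I'll push on the thick face with two slightly open fingertips and stop short of the foot for a look.

```bash
python3 - <<'E'
from h import *
ctrl.line_to([640,-66,9],feed=80)
ctrl.line_to([640,-66,50],feed=120)
az=78.6; u=np.array([np.cos(np.radians(az)),np.sin(np.radians(az))]); b=np.array([574.3,-73.2])
p=lambda s,z: [*(b+s*u),z]
ctrl.move_ptp(p(-32,50),qd(az)); ctrl.move_gripper(15)
ctrl.line_to(p(-32,6),feed=80)
s=ctrl.read_state(); print(s["t"],s["tcp_pos"],s["contact_force"],s["gripper_width"])
print(ctrl.line_to(p(28,6),feed=35,stop_force=8))
c=shot("w4"); print(ctrl.read_state()["contact_force"],ctrl.read_state()["tcp_pos"])
E
```

```text
9.9167 [ 568.07606107 -104.62328769    5.96338234] [-1.28945301 -0.492257   -0.06531523] 14.794830158480412
False
[-0.18798637 -0.3918995  -0.14159829] [579.84922086 -45.84817533   6.02630051]
```

View pics/w4.png

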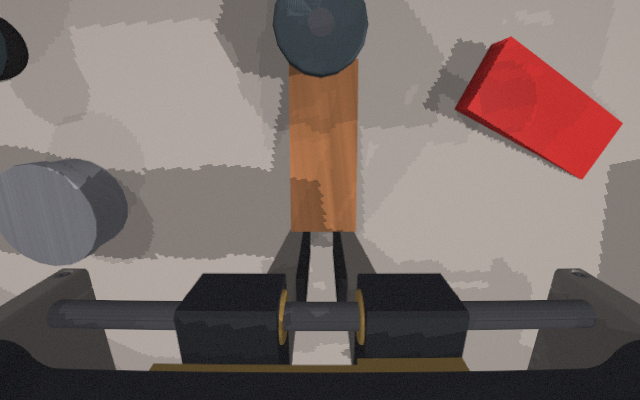

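The wedge at (291..357, 60..231) is square to the fingertips, its thin end just under the lug, whose centre is at (320,22). The heading is good. I'll measure the remaining travel, then push with force watched.

```bash
python3 - <<'E'
from h import *
c=np.load("w4.npy",allow_pickle=True).item()
P=toplane(c,[[291,231],[356,231],[320,22],[324,60]],[18,18,35,3]);print(P.round(1).tolist())
az=78.6; u=np.array([np.cos(np.radians(az)),np.sin(np.radians(az))])
tcp=np.array([579.85,-45.85]); s=(P[:,:2]-tcp)@u; print(s, "lateral",(P[:,:2]-tcp)@np.array([-u[1],u[0]]))
E
```

```text
[[563.2, -33.2, 18.0], [602.5, -41.2, 18.0], [602.5, 70.3, 35.0], [602.6, 59.7, 3.0]]
[  9.08001858   9.07108573 118.3128105  108.01082504] lateral [ 18.77868796 -21.24446669   0.71013715  -1.43069025]
```

```bash
python3 - <<'E'
from h import *
az=78.6; u=np.array([np.cos(np.radians(az)),np.sin(np.radians(az))]); b=np.array([574.3,-73.2])
p=lambda s,z: [*(b+s*u),z]
s0=28
while s0<62:
    s0+=3 if s0<52 else 2
    st=ctrl.line_to(p(s0,6),feed=20,stop_force=14)
    r=ctrl.read_state(); f=-(r["contact_force"][:2]@u); print(s0,round(((r["tcp_pos"][:2]-b)@u),1),round(f,1),r["contact_force"].round(1),st)
    if st or f>12: break
print(r["t"]); shot("w5"); c=cam("top"); cv2.imwrite("pics/top5.png",c["frame"][:,:,::-1]);c=cam("scene"); cv2.imwrite("pics/scene5.png",cv2.resize(c["frame"][180:290,280:420,::-1],None,fx=5,fy=5,interpolation=cv2.INTER_CUBIC))
E
```

```text
31 30.6 4.0 [-1.1 -3.8 -0.7] False
34 32.7 7.2 [-1.4 -7.1  0.4] False
37 36.1 5.0 [ 0.  -5.1 -0.8] False
40 39.1 4.4 [-0.4 -4.4  0.3] False
43 42.2 5.2 [-0.6 -5.2 -1. ] False
46 45.3 5.6 [-0.8 -5.6  0.3] False
49 48.5 6.5 [-1.4 -6.4 -0. ] False
52 51.7 5.3 [-0.8 -5.3  0.6] False
54 53.9 5.4 [ 0.2 -5.5 -0.3] False
56 56.0 4.7 [-0.7 -4.7 -0.2] False
58 58.0 4.3 [-0.6 -4.2  0.1] False
60 60.1 4.4 [-0.2 -4.5 -0.5] False
62 62.1 3.8 [-0.5 -3.8 -0. ] False
15.4833
```

View pics/w5.png

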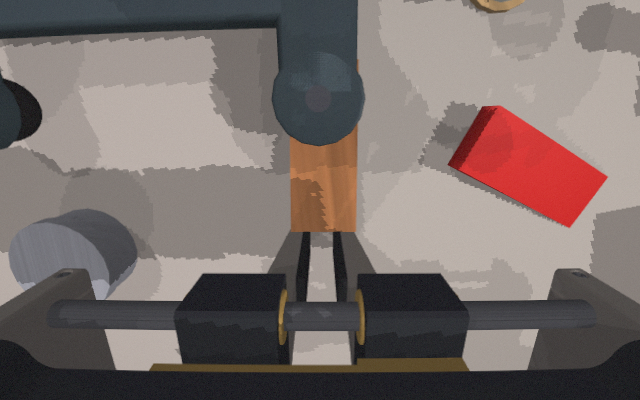

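View pics/scene5.png

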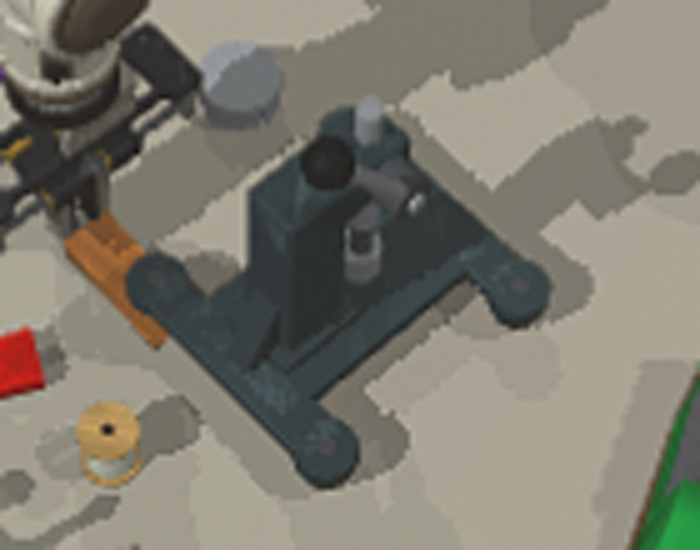

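```bash
python3 - <<'E'
from h import *
az=78.6; u=np.array([np.cos(np.radians(az)),np.sin(np.radians(az))]); b=np.array([574.3,-73.2])
c=np.load("w5.npy",allow_pickle=True).item()
P=toplane(c,[[318,98]],[40]);print(P,((P[:,:2]-b)@u))
p=lambda s,z: [*(b+s*u),z]
s0=62
while s0<76:
    s0+=1
    st=ctrl.line_to(p(s0,6),feed=12,stop_force=14)
    r=ctrl.read_state(); f=-(r["contact_force"][:2]@u); print(s0,round(((r["tcp_pos"][:2]-b)@u),1),round(f,1),st)
    if st or f>9: break
print(r["t"]); shot("w6")
E
```

```text
[[601.76714616  71.70584007  40.        ]] [147.47610111]
63 62.9 5.9 False
64 63.9 4.8 False
65 64.6 6.1 False
66 65.3 7.3 False
67 65.9 7.5 False
68 66.5 9.3 False
17.1333
```

View pics/w6.png

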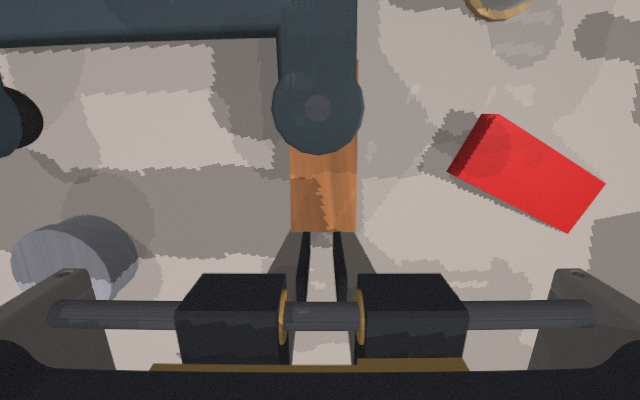

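```bash
python3 - <<'E'
from h import *
az=78.6; u=np.array([np.cos(np.radians(az)),np.sin(np.radians(az))]); b=np.array([574.3,-73.2])
p=lambda s,z: [*(b+s*u),z]
s0=68
while s0<80:
    s0+=.7
    st=ctrl.line_to(p(s0,6),feed=10,stop_force=14)
    ctrl.pause(.1)
    r=ctrl.read_state(); f=-(r["contact_force"][:2]@u); print(round(s0,1),round(((r["tcp_pos"][:2]-b)@u),1),round(f,1),st)
    if st or f>13.5: break
print(r["t"]); c=shot("w7")
im=c["frame"][:,:,::-1]
c=cam("top"); cv2.imwrite("pics/top7.png",cv2.resize(c["frame"][125:245,230:390,::-1],None,fx=5,fy=5,interpolation=cv2.INTER_CUBIC))
E
```

```text
68.7 66.8 11.7 False
69.4 67.2 12.4 False
70.1 67.5 13.5 False
70.8 67.9 14.9 False
18.5833
```

View pics/w7.png

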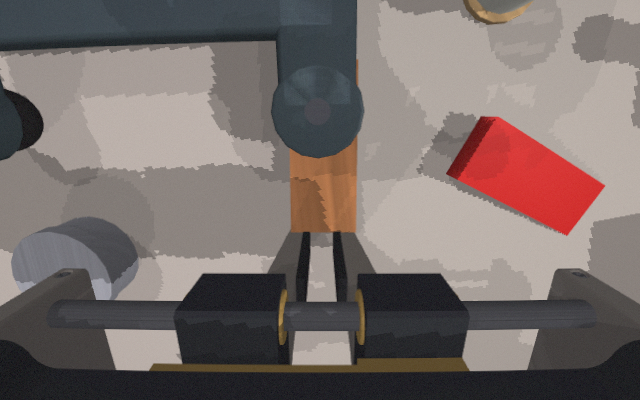

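View pics/top7.png

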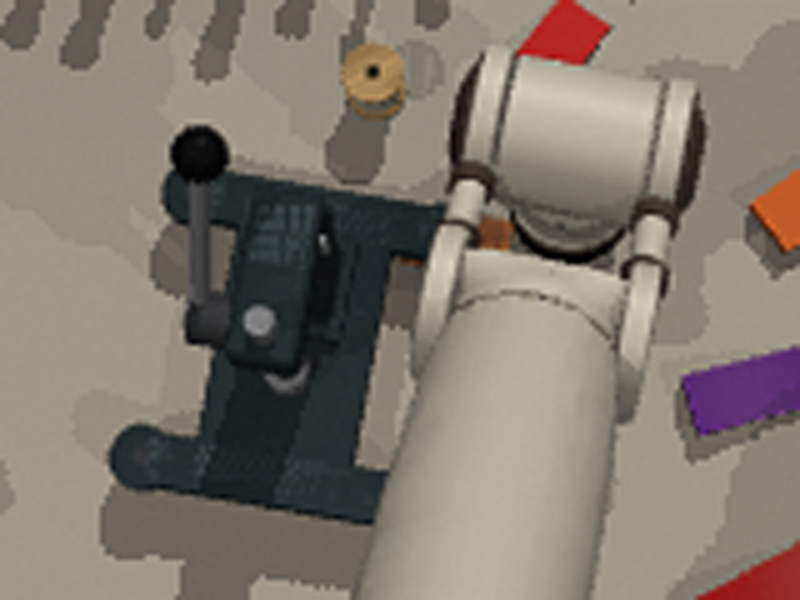

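```bash
python3 - <<'E'
from h import *
az=78.6; u=np.array([np.cos(np.radians(az)),np.sin(np.radians(az))]); b=np.array([574.3,-73.2])
for n,px in (("w5",[318,98]),("w6",[317.5,107]),("w7",[317.5,111])):
    c=np.load(n+".npy",allow_pickle=True).item()
    P=toplane(c,[px,[324,231]],[41,18]);print(n,P[0].round(1),((P[:,:2]-b)@u))
p=lambda s,z: [*(b+s*u),z]
ctrl.line_to(p(30,6),feed=60); ctrl.line_to(p(30,150),feed=150); ctrl.line_to(p(0,280),feed=200)
shot("w8")
c=cam("top"); cv2.imwrite("pics/top8.png",cv2.resize(c["frame"][125:245,230:390,::-1],None,fx=5,fy=5,interpolation=cv2.INTER_CUBIC))
E
```

```text
w5 [601.8  71.7  41. ] [147.4225467   71.18074356]
w6 [601.8  72.2  41. ] [147.95418384  75.60826355]
w7 [601.8  71.9  41. ] [147.63559207  77.02087702]
```

View pics/w8.png

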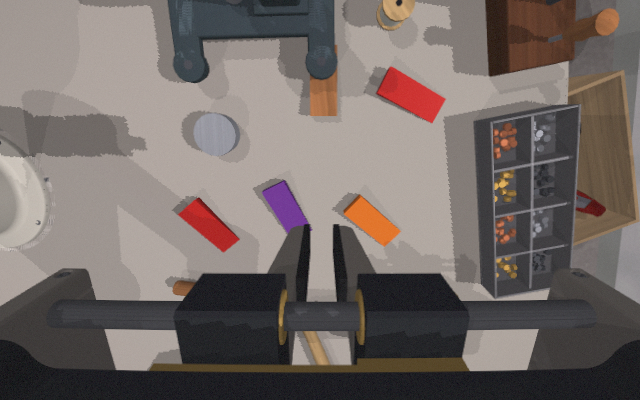

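View pics/top8.png

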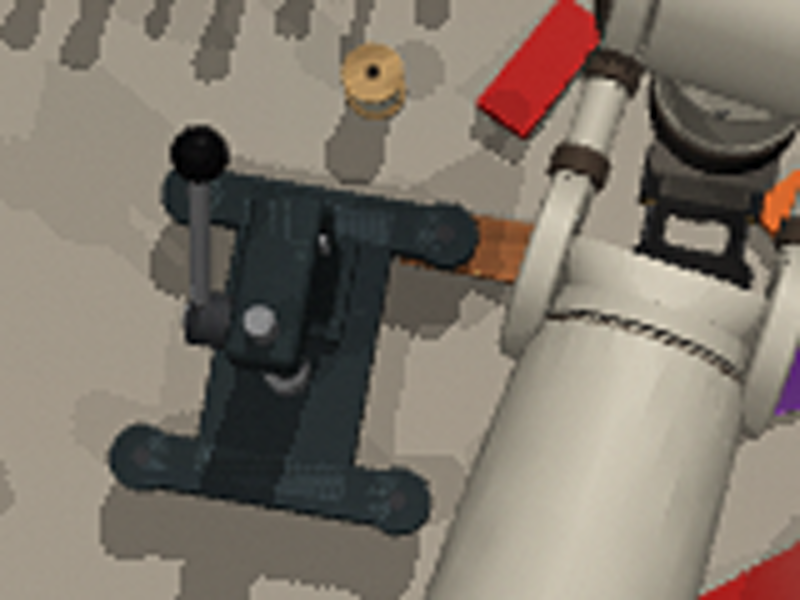

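The wedge shows from under the rear right lug, crop (500,250), and the press sits in place. The ball moved about 18 mm, in keeping with the 3° of lean coming out. The push force rose from about 5 N to 15 N, so the press is level. Now the firm press on the front left lug.

```bash
python3 - <<'E'
from h import *
ctrl.move_ptp([400,60,260],qd(130)); ctrl.move_gripper(0)
ctrl.move_ptp([340,230,260],qd(169.3))
c=shot("w9"); s=ctrl.read_state(); print(s["t"],s["contact_force"])
c2=cam("top"); print(toplane(c2,np.array([[140,456],[402,500],[448,234],[193,192]])/5+[230,125],42).round(1))
print(ctrl.solve_ik([452,270,42],qd(169.3)))
E
```

```text
23.6167 [ 0.49022288 -0.23854279 -0.11018283]
[[454.4 270.3  42. ]
 [424.   99.3  42. ]
 [600.3  68.3  42. ]
 [630.8 237.7  42. ]]
[ 3.08719752e-01  2.41995873e-01  1.87017245e+00 -4.44089210e-16
  1.02942433e+00 -1.07532635e+00]
```

View pics/w9.png

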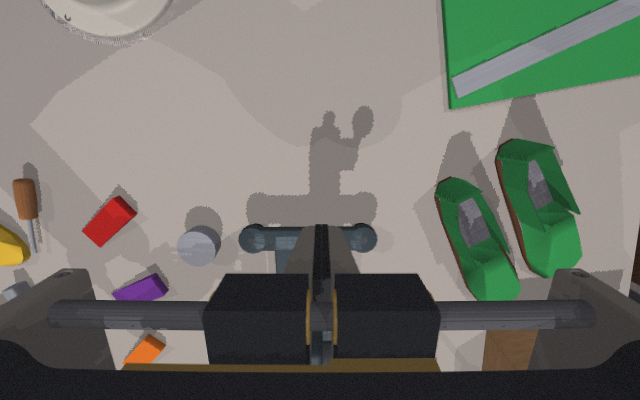

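```bash
python3 - <<'E'
from h import *
c=np.load("w9.npy",allow_pickle=True).item()
P=toplane(c,[[361.5,238.5],[255,238]],42);print(P.round(1))
L=np.array([455.5,270.5])
ctrl.move_ptp([420,275,140],qd(169.3))
ctrl.line_to([452,271,80],feed=100)
ctrl.line_to([452,271,48],feed=60)
shot("w10"); print(ctrl.read_state()["t"],ctrl.read_state()["contact_force"])
E
```

```text
[[452.  269.4  42. ]
 [421.  110.1  42. ]]
25.8833 [ 0.7507938  -0.44594328  0.18882754]
```

View pics/w10.png

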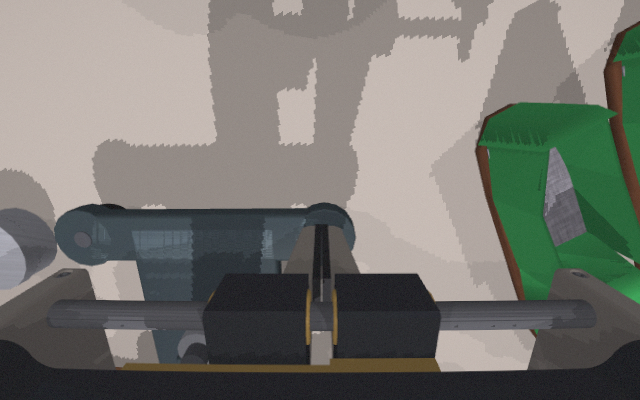

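The fingertips at (321,228) sit over the front left lug, a disc of about 298..355 columns centred near (326,231). I'll press and hold.

```bash
python3 - <<'E'
from h import *
z=48
while z>34:
    z-=.5
    ctrl.line_to([452,271,z],feed=8)
    r=ctrl.read_state(); f=r["contact_force"]
    print(z,round(r["tcp_pos"][2],2),f.round(1))
    if f[2]>12: break
for i in range(4):
    ctrl.pause(.3); r=ctrl.read_state(); print(r["tcp_pos"].round(2),r["contact_force"].round(1))
shot("w11"); print(r["t"])
ctrl.line_to([450,272,90],feed=60); ctrl.line_to([400,275,200],feed=150)
ctrl.move_ptp([330,230,280],qd(169.3))
shot("w12"); print(ctrl.read_state()["t"])
E
```

```text
47.5 47.75 [0.7 0.6 0.3]
47.0 47.01 [-0.3  0.5 -0.2]
46.5 46.45 [-0.7  0.   0.1]
46.0 45.95 [0.1 0.  0.7]
45.5 45.45 [ 0.2  0.6 -0.3]
45.0 44.94 [ 0.9 -0.2 -0.7]
44.5 44.44 [-0.  -0.1 -0.6]
44.0 43.97 [ 0.5 -0.5  0.3]
43.5 43.46 [ 0.2 -0.6 -0.9]
43.0 42.96 [-0.  0.  0.]
42.5 42.45 [-0.4  0.1  0.2]
42.0 42.08 [ 0.1 -0.4  1.2]
41.5 42.02 [-2.7 -0.4  5.2]
41.0 41.97 [-3.6 -2.4  8.3]
40.5 41.9 [-4.6 -2.4 12.9]
[452.19 271.08  41.92] [-4.2 -1.4 12.6]
[452.2  271.08  41.94] [-4.9 -1.5 13. ]
[452.2  271.09  41.92] [-4.5 -1.5 12.2]
[452.19 271.08  41.91] [-4.7 -1.4 12.5]
30.8333
33.4
```

View pics/w12.png

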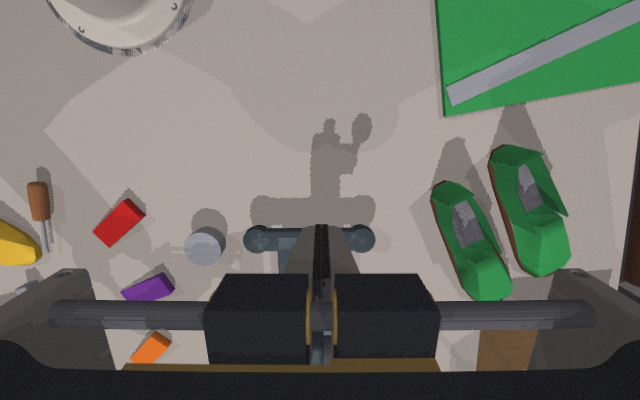

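The lug top met the fingertip at z = 42.0 mm, its level height, and gave only 0.15 mm under 12.5 N. One last look at the wedge, then I hand in.

```bash
python3 - <<'E'
from h import *
ctrl.move_ptp([240,480,260],qd(158))
c=cam("top"); cv2.imwrite("pics/top9.png",cv2.resize(c["frame"][125:245,230:390,::-1],None,fx=5,fy=5,interpolation=cv2.INTER_CUBIC)); print(ctrl.read_state()["t"])
E
```

```text
34.4917
```

View pics/top9.png

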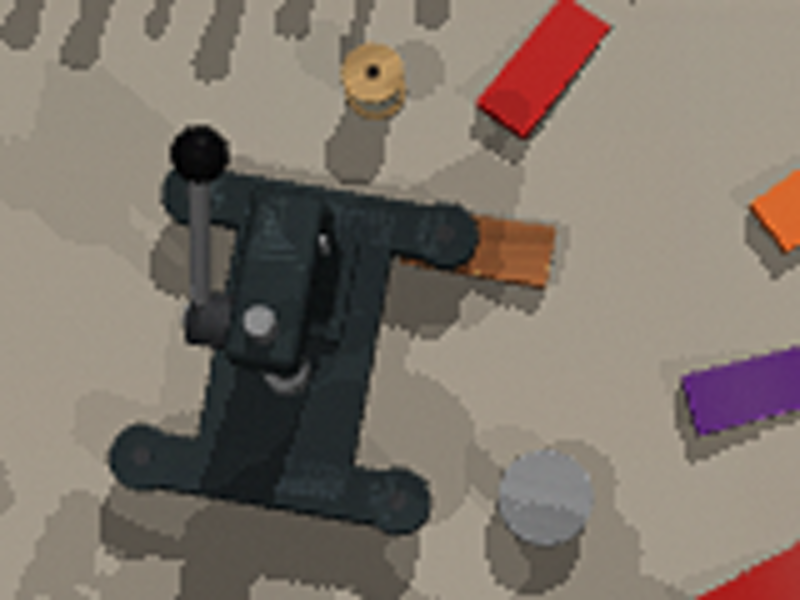

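The wedge is still under the rear right lug, its thick end at crop (550,255). The lever ball at (200,153) has not moved since before the press-down, and the tin, spool and coloured wedges are where they were.

```bash
python3 -c "
from cell import ctrl
ctrl.sign_off()"
```

```text
the job is handed in; nothing more can be done
```

The plain wooden wedge is under the short rear right foot, the press stands level, and the firm press on the front left corner showed no rocking. I handed the job in at about 34.5 s of the 72 s; no verdict was reported.

- **Wedge:** I nudged its thick end sideways to line it up, then pushed it in thin end first with two fingertips. The push took 4–7 N until the press came level, then rose to about 15 N, where I stopped.
- **Press-down check:** The front left lug met the fingertips at z = 42.0 mm, its level height. It gave only about 0.15 mm under 12.5 N, held for 1.2 s. The tool also read about 5 N sideways while pressing, but nothing moved.
- **Last picture:** The wedge was still in place, the lever ball had not shifted, and the things in that view (tin, spool and coloured wedges) had not moved. The last wrist view shows the shoes apparently undisturbed. I did not look again at the hammer or glue jar, but the fingers never went near them.
- **Disagreements:** The cameras differed by 2–4 mm on most lug positions (about 11 mm on the front right one, which I did not rely on). The press itself may have slid a few mm at most during the push. The wedge thickness under the foot worked out at about 6.7 mm, against the nominal 7 mm, which is within measurement error.

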